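# Work the tight bung out of a dip pot

## Task

Open the dip pot that is closed by the flat-tabbed wooden bung: pinch the tab by its two broad faces, rock it over to one side and then to the other, foot still down in the pot, until both rubber seals have given way, then draw it up out of the pot and put it in the shallow plywood tray. Leave the round-knobbed bung where it is.

Things in the scene. Friction and masses are not known exactly. Their poses are not given: they have to be found in the camera images.
- pot: The pot to open: grey steel block 56 (x) x 72 (y) mm, 90 high, fixed by a 94 mm square foot plate. One of three pots in a row, in any order, about 170 mm apart: this one holds the flat-tabbed bung, one a round-knobbed bung, one is open. Origin: centre of its underside; z up, y to the robot's left (yaw within 0.3 rad). Pocket in its top: 30 (x) x 32 (y) mm, 26 deep, its floor at z = 64 mm.
- bung_grip (a point): Centre of the wooden bung's upright flat tab (36 along x, 14 thick along y, 45 high, in mm), 58 above the bung's underside and 32 above the pot's rim. Axes as the pot's at the start, z up the bung. Below the tab: neck 26 (x) x 24 (y), then a foot 6 high, 26 (x) x 29 (y), standing on the pocket's floor under the seals, which stop a straight pull after about 6 mm. Mass about 60 g.
- seal_left (a joint): Outward push of the pot's left (+y) black rubber seal, m: 0 (start) to 0.005. A block 12 mm high, flush with the rim, against the bung's neck; it yields at about 6 N and stays where pushed. Leaning the bung 11 degrees to +y about the middle of its foot (tab centre travels 11 mm) opens it about 4 mm; it overhangs the foot by 2.5 mm. Once both are open the bung lifts out easily.
- seal_right (a joint): The same for the right (-y) seal: grows as the bung, leaned to the pot's -y, pushes it outward. Both must be opened this way while the bung is less than 9 mm up.
- tray: Shallow plywood tray, 180 (x) x 230 (y) mm outside, walls 6 mm thick and 30 mm high, floor 6 mm thick, fixed to the bench between robot and pots. Origin at the centre of its underside, z up. A loose brass ferrule (26 mm wide, 25 high) stands in it near a corner, some 90 mm from the centre; the middle is free. The bung may stand or lie in it.
- knob_center (a point): Middle of the round knob (40 mm across) of the other light wooden bung, in another pot, about 24 mm above that pot's rim. Not to be moved.
Not all that is in view belongs to the job. Leave any blue look-alike of the pot alone.

How it is judged (in metres and radians):
On the way, in this order (a step that is already met when the one before it is completed fails the run):
1. the bung has been rocked to both sides (each seal pushed outward by more than 1 mm) while still down in the pot (less than 9 mm up) (value of joint each of seal_left, seal_right above 0.001 m and z of bung_grip in the frame of pot below 0.131 m and horizontal distance between bung_grip and pot below 0.025 m), for 0.05 s.
2. the bung is drawn up out of the pot: its foot at least 5 mm above the rim and not more than 40 mm to any side of the mouth (z of bung_grip in the frame of pot above 0.153 m and horizontal distance between bung_grip and pot below 0.04 m), for 0.05 s.
At the end, for the whole second after the job is handed in: The flat-tabbed bung stands or lies in the tray, the centre of its tab inside the tray's outline and less than 75 mm above the tray's underside, and the round-knobbed bung is where it was, within 10 mm (x of bung_grip in the frame of tray between -0.09 and 0.09 m and y of bung_grip in the frame of tray between -0.115 and 0.115 m and z of bung_grip in the frame of tray between 0.008 and 0.075 m); the robot touches nothing.
It fails at once if the round-knobbed bung is moved by more than 10 mm (distance of knob_center from where it was at the start of the episode above 0.01 m).
It also fails if it takes over 45 s, if anything falls off the work surface, if the arm or the gripper's body presses on something with over 40 N, if the wrist force passes 120 N, or if a joint passes its speed limit or range.

## Robot

A 6-joint arm with a two-finger parallel gripper is mounted at the origin on the work surface. World frame = base frame: x ahead of the robot, y to its left, z up, the work surface at z = 0. Lengths are in mm, angles in rad, forces in N, time in s.
With the tool pointing down it reaches from about 250 to 775 mm from the base axis. Payload 4 kg.
Tool frame: the origin (TCP) lies between the finger pads; the fingertips stand arm.finger_overhang ahead of it and the grasp point (between the pads) lies 6 mm ahead of it (arm.finger_overhang is the distance from the TCP to the fingertips, in mm); z points along the fingers, y is the line along which they close (so a half turn about z gives the same grasp; the last joint's range is limited). The gripper opens to 94 mm and grips with 3 to 60 N. Pads are 16 mm wide; open, the fingers measure 119 mm over their backs; the gripper's body (75 mm by 177 mm) begins 78 mm behind the grasp point.
Start: joints at [1.101, 0.087, 1.371, -0, 1.684, -0.103], TCP at [197.256, 513.427, 230.506] pointing down, gripper open.
Joint ranges: [-3.1, 3.1], [-0.76, 2.03], [0.27, 2.55], [-1.08, 4.22], [0.17, 2.65], [-2.57, 2.57]. Speed limits (rad/s): [2.79, 2.79, 3.14, 3.14, 3.14, 3.14].

## Interface

Orientations are given as a 3x3 rotation matrix whose columns are the frame's x, y, z axes.
In Python, from bench import arm gives the robot as it stands.
- The arm moves only by the tool step_arm, never from a script. Its arguments are lists of equal length, an entry for each row: "dp": the shift along the tool's x, y, z scaled (see below), a list of three; "angular": the turn, a rotation vector about the tool's x, y, z scaled (see below), a list of three. In form: {"dp": [[tx, ty, tz], ...], "angular": [[rx, ry, rz], ...]}. A call has 1 to 5 rows; each row is the pose to reach, as a shift and turn from the pose commanded when the call began, along the tool's axes at that moment; what a row does not reach only later rows make up. The controller multiplies each number of a shift by 0.2 m and each number of a turn by 60 degrees. A row lasts 1/12 s, in which the tool goes at most 41.7 mm and 7.16 degrees, less where a joint would pass 70% of its speed; a pose out of reach is approached as far as the arm can. A call with a number of a shift or a turn outside -1 to 1 is refused whole. A call with a gripper value outside its range is refused whole. "claw" is the closure, from 0 (fully open) to 1 (shut), set as the call begins (left out, the last holds). The fingers move at their own pace and stop on an object; "force" is the grip in N (left out, the last holds). Time passes only in rows, so rows that repeat a pose let the fingers close. It gives the time, the measured TCP pose, the force, the opening and the grip force at its end, in the units of the state.
- arm.observe(): the state, without advancing time (a new reading comes with each control period).
- arm.snapshot(name): name is "scene" or "top"; returns a dict with "color" (400x640x3 uint8, red, green, blue), "range_z" (400x640 float32, mm along the optical axis (not along the pixel's ray), 0 where there is no reading), "fovy" (degrees; the focal length in pixels is half the picture's height over the tangent of half this angle, whatever the lens; pixels are square), "cx", "cy" (the principal point, pixels), "R" (3x3) and "t" (3): a world point X has camera coordinates R X + t. Camera axes: x right, y down, z forward; pixel columns grow to the right and rows downward; lengths in mm; the calibration is good to about 2 mm. A picture is of the moment at which its call begins.
- arm.job_done(): hands the job in; it is judged then, once.
Trained networks look in a picture, given as the dict that the camera call returned (one of the last four; its "shot" number tells which), for a name from the list of things; names that differ only in an ending like _2 or _b are one class to them, and where a whole thing is asked for, a point or a joint stands for the part that bears it (a point fixed in the world has none). Each returns a list of dicts, best first, with "p" (0 to 1); they miss things now and then, are a little off and sometimes report something else, mostly with a low value. They report only what shows in the picture. A call takes as long as a camera call. They do not tell look-alikes from the thing itself.
- arm.outline_of(label, picture): "region" (400x640 bool, what is visible of it) and "rect" ([left, top, right, bottom] in pixels, round what is visible of it).
- arm.pinpoint(label, picture): "centre" ([column, row] in pixels: a listed point, or the origin of a listed thing).
The state is a dict: "clock": time; "joints": joint angles; "qd": joint speeds; "joint_efforts": joint torques, N m; "position": TCP position; "tcp_rot": TCP orientation; "force": force on the tool from outside, world axes, zero at the start; "ft_torque": the same for the moment, N m; "finger_gap": opening from 0.0 (shut) to 1.0 (fully open); "grip_force": force on a finger pad.
Only numpy, scipy, OpenCV 4.12 (cv2) and the standard library are available. Lean on these libraries where they do the work, as an engineer would, in place of code of your own. Each camera call takes 0.05 s, during which the arm holds its last target. There are 200 camera calls.

## Working session

There is one attempt and no reset: what is moved stays moved. The work goes in short steps, Python scripts to look and compute and a tool call to move; the robot and the scene stay as the last step left them, time stands still between calls to the robot, and variables do not carry over. Pictures are saved under pics/ and viewed, at most 10 in all, crops included, and the job is handed in when it is done.

Besides the shell and the picture viewer there is one more tool, called after "Emit:" as name(argument=value, ...) on one line, values as JSON. step_arm: Moves the arm, as the interface text tells. Its arguments: {"type":"object","properties":{"dp":{"type":"array"},"angular":{"type":"array"},"claw":{"type":"number"},"force":{"type":"number"}},"required":["dp","angular"]}

```bash
mkdir -p pics; ls
cat > h.py <<'E'
import numpy as np, cv2
from bench import arm
def f(s): return 200/np.tan(np.radians(s['fovy'])/2)
def w2p(s,X):
    c=np.asarray(s['R'])@X+s['t']; return c[:2]/c[2]*f(s)+[s['cx'],s['cy']]
def p2w(s,u,v,z=None,d=None):
    R=np.asarray(s['R']); r=R.T@np.array([(u-s['cx'])/f(s),(v-s['cy'])/f(s),1]); o=-R.T@np.asarray(s['t'])
    return o+r*(d if d is not None else (z-o[2])/r[2])
def cloud(s):
    v,u=np.mgrid[:400,:640]; d=s['range_z']; c=np.stack([(u-s['cx'])/f(s)*d,(v-s['cy'])/f(s)*d,d],-1)
    P=(c-np.asarray(s['t']))@np.asarray(s['R']); P[d==0]=np.nan; return P
E
python3 - <<'E'
from h import *
for n in ("scene","top"):
    s=arm.snapshot(n); cv2.imwrite(f'pics/{n}0.png',s['color'][...,::-1]); P=cloud(s)
    for l in ("pot","bung_grip","tray","knob_center","seal_left","seal_right"):
        for o in arm.outline_of(l,s)[:4]:
            print(n,l,round(o['p'],2),o['rect'],np.nanmedian(P[o['region']],0).round())
        for o in arm.pinpoint(l,s)[:4]:
            u,v=o['centre'];print('   pt',l,round(o['p'],2),np.round([u,v],1),P[int(v),int(u)].round())
print(arm.finger_overhang, arm.observe())
E
```

```text
pics
scene pot 0.92 [279.0, 151.7, 311.0, 188.2] [ 248. -250.   50.]
scene pot 0.77 [247.2, 191.3, 297.3, 240.8] [ 489. -131.   50.]
scene pot 0.76 [241.4, 253.2, 296.4, 305.2] [662.  14.  42.]
scene pot 0.51 [285.2, 213.2, 403.6, 299.3] [447.  75.   7.]
   pt pot 0.93 [299.8 178.6] [ 242. -235.   27.]
   pt pot 0.9 [268.2 290.1] [661.  18.  26.]
   pt pot 0.83 [270.8 225.4] [ 492. -132.   31.]
scene bung_grip 0.87 [252.5, 234.5, 270.6, 261.5] [645.  -2. 117.]
   pt bung_grip 0.75 [259.  245.7] [654.  -2. 135.]
scene tray 0.73 [284.3, 214.6, 404.0, 297.6] [448.  75.   7.]
   pt tray 0.62 [341.1 256.8] [460.  72.   7.]
scene knob_center 0.58 [211.2, 210.1, 231.0, 232.3] [ 621. -161.  119.]
   pt knob_center 0.81 [220.9 215.5] [ 624. -155.  127.]
   pt knob_center 0.41 [260.4 245.4] [655.   2. 137.]
scene seal_left 0.58 [265.6, 254.5, 279.6, 267.0] [635.  15.  90.]
scene seal_left 0.42 [273.2, 199.9, 284.6, 202.7] [ 462. -127.   91.]
scene seal_left 0.19 [251.1, 239.7, 272.2, 260.8] [646.  -2. 116.]Traceback (most recent call last):
  File "<stdin>", line 7, in <module>
ValueError: it knows: bung_grip, knob_center, pot, tray
```

Run:
```python
from h import *
s=arm.snapshot("top"); cv2.imwrite('pics/top0.png',s['color'][...,::-1]); P=cloud(s)
for l in ("pot","bung_grip","tray","knob_center"):
    for o in arm.outline_of(l,s)[:4]: print(l,round(o['p'],2),o['rect'],np.nanmedian(P[o['region']],0).round())
    for o in arm.pinpoint(l,s)[:4]:
        u,v=o['centre'];print('   pt',l,round(o['p'],2),np.round([u,v],1),P[int(v),int(u)].round())
# tab top in the top view
for n in ("top","scene"):
    s=arm.snapshot(n);P=cloud(s)
    m=(abs(P[...,0]-645)<55)&(abs(P[...,1])<55)&(P[...,2]>137)
    if m.sum()>4:
        q=P[m][:,:2].astype(np.float32);print(n,m.sum(),cv2.minAreaRect(q),q.mean(0),P[m][:,2].max())
print(arm.finger_overhang, arm.observe()['position'], arm.observe()['tcp_rot'],arm.observe()['clock'])
c=s['color'][170:320,190:420,::-1]; cv2.imwrite('pics/crop0.png',cv2.resize(c,None,fx=3.4,fy=3.4,interpolation=cv2.INTER_CUBIC))
```

```text
pot 0.89 [338.0, 171.7, 385.2, 217.0] [ 458. -144.   67.]
pot 0.86 [387.2, 272.6, 447.3, 327.8] [ 234. -253.   66.]
pot 0.69 [270.4, 90.9, 319.1, 142.9] [616.  -7.  65.]
   pt pot 0.97 [292.5 120. ] [608.  -6.  86.]
   pt pot 0.89 [356.6 192.2] [ 458. -131.   93.]
   pt pot 0.56 [412.1 297.5] [ 245. -237.   80.]
bung_grip 0.58 [285.1, 86.9, 301.5, 113.8] [633.  -7. 132.]
   pt bung_grip 0.66 [291.6  98.4] [634.  -6. 141.]
   pt bung_grip 0.29 [376.1 112.6] [ 608. -169.  131.]
tray 0.89 [203.6, 161.1, 312.7, 247.8] [445.  75.   7.]
   pt tray 0.96 [260.2 203.8] [446.  70.   7.]
knob_center 0.75 [363.1, 99.5, 388.4, 123.4] [ 606. -165.  127.]
   pt knob_center 0.67 [371.9 109.6] [ 615. -160.  129.]
top 136 ((636.3228759765625, -6.975292205810547), (36.004188537597656, 13.833198547363281), 12.56318187713623) [636.14795    -6.8610673] 142.8926421418361
scene 85 ((640.4114379882812, -7.118488311767578), (36.40403747558594, 14.01032543182373), 11.400918006896973) [641.1489     -5.9056287] 141.88495960103333
25.0 [197.25160492 513.41642737 230.51774698] [[-9.33486597e-01  3.58612282e-01  6.74140355e-05]
 [ 3.58612287e-01  9.33486593e-01  9.02753687e-05]
 [-3.05562424e-05  1.08446348e-04 -9.99999994e-01]] 1.05
```

View pics/crop0.png

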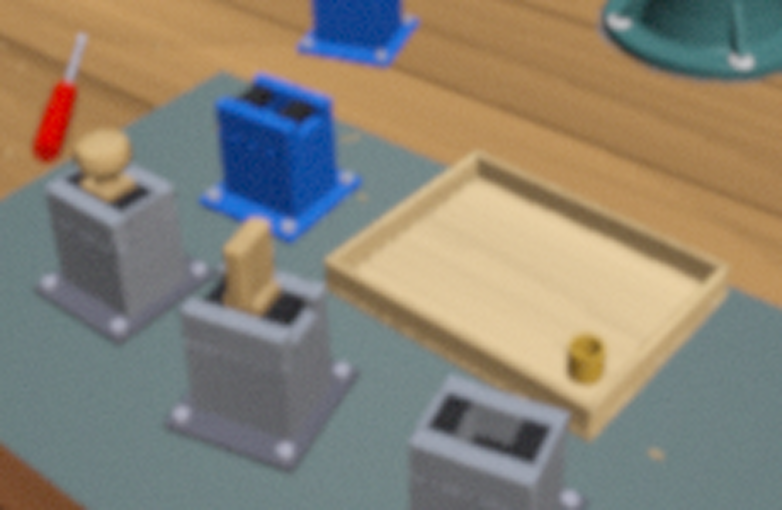

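View pics/top0.png

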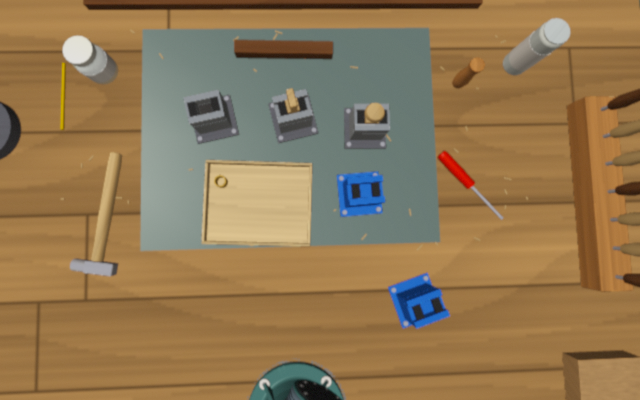

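The candidates, in top-view pixels:
- Grey pot (293,115) with a flat upright tab at (292,99), which is (259,246) in the scene view. This is the one meant.
- Grey pot (368,125) with the round knob.
- Grey pot (210,115), which is open.
- Two blue look-alikes at (360,192) and (418,300).

The crop confirms the middle grey pot has the flat tab. The tab is at about (638,-7) with a yaw of about +0.21 rad. The tray is at about (446,72), with the ferrule in its far-left corner.

Emit:
step_arm(dp=[[-0.17,-0.09,0],[-0.34,-0.18,0],[-0.51,-0.28,0],[-0.68,-0.37,0],[-0.85,-0.47,0]], angular=[[0,0,-0.11],[0,0,-0.22],[0,0,-0.33],[0,0,-0.44],[0,0,-0.558]], claw=0, force=40)

```text
clock: 1.47
position: [319.1, 368.7, 230.6]
tcp_rot: [[-0.98, -0.197, 0.001], [-0.197, 0.98, 0.0], [-0.001, 0.0, -1.0]]
force: [1.1, 1.0, 0.3]
finger_gap: 1.003
grip_force: 0.0
```

```bash
cat > go.py <<'E'
# python3 go.py x y z yaw_deg(of tool y axis) roll_deg(lean toward tool +y): prints shift/turn in tool units
import sys; from h import *; from scipy.spatial.transform import Rotation as Ro
x,y,z,a,l=map(float,sys.argv[1:6]); o=arm.observe(); R=np.array(o['tcp_rot']); p=np.array(o['position'])
c,s_=np.cos(np.radians(a)),np.sin(np.radians(a)); Y=np.array([c,s_,0]);Z=np.array([0,0,-1.]);X=np.cross(Y,Z)
T=np.stack([X,Y,Z],1)@Ro.from_euler('x',l,degrees=True).as_matrix()
print('dp',(R.T@(np.array([x,y,z])-p)/200).round(3),'ang',(Ro.from_matrix(R.T@T).as_rotvec(degrees=True)/60).round(3))
print(p.round(1),R.round(3).tolist(),o['joints'],o['clock'],np.round(o['force'],1),o['finger_gap'],o['grip_force'])
E
python3 go.py 638 -7 215 102.5 0
```

```text
dp [-1.194 -2.156  0.078] ang [ 0.     0.001 -0.019]
[319.1 368.7 230.6] [[-0.98, -0.197, 0.001], [-0.197, 0.98, 0.0], [-0.001, 0.0, -1.0]] [ 7.41238989e-01 -5.30064015e-02  1.51274168e+00 -1.08399577e-04
  1.68113825e+00 -1.02755963e+00] 1.4667 [1.1 1.  0.3] 1.0032281052398075 0.0
```

Emit:
step_arm(dp=[[-0.1,-0.18,0],[-0.2,-0.36,0],[-0.3,-0.54,0],[-0.4,-0.72,0],[-0.49,-0.88,0]], angular=[[0,0,0],[0,0,0],[0,0,0],[0,0,0],[0,0,0]])

```text
clock: 1.88
position: [449.2, 213.9, 230.8]
tcp_rot: [[-0.982, -0.19, 0.001], [-0.19, 0.982, 0.0], [-0.001, -0.0, -1.0]]
force: [0.0, 0.1, 0.3]
finger_gap: 1.0
grip_force: 0.0
```

Emit:
step_arm(dp=[[-0.1,-0.18,0],[-0.2,-0.36,0],[-0.3,-0.54,0],[-0.4,-0.72,0],[-0.49,-0.88,0]], angular=[[0,0,0],[0,0,0],[0,0,0],[0,0,0],[0,0,0]])

```text
clock: 2.3
position: [579.0, 59.6, 230.5]
tcp_rot: [[-0.982, -0.19, 0.0], [-0.19, 0.982, -0.0], [-0.0, -0.0, -1.0]]
force: [0.2, -0.9, -0.8]
finger_gap: 1.001
grip_force: 0.0
```

```bash
python3 go.py 638 -7 200 102.5 0
python3 - <<'E'
from h import *
for n in ("top","scene"):
    s=arm.snapshot(n);P=cloud(s)
    m=(abs(P[...,0]-640)<45)&(abs(P[...,1]+7)<45)&(P[...,2]>125)&(P[...,2]<146)
    q=P[m][:,:2].astype(np.float32);print(n,m.sum(),cv2.minAreaRect(q) if m.sum()>4 else '')
    m=(abs(P[...,0]-640)<70)&(abs(P[...,1]+7)<70)&(P[...,2]>84)&(P[...,2]<95)
    q=P[m][:,:2].astype(np.float32);print(n,'rim',m.sum(),cv2.minAreaRect(q),np.median(P[m][:,2]))
E
```

```text
dp [-0.226 -0.383  0.153] ang [-0.     0.    -0.026]
[579.   59.6 230.5] [[-0.982, -0.19, 0.0], [-0.19, 0.982, -0.0], [-0.0, -0.0, -1.0]] [ 5.30289563e-03  1.58578484e-01  1.29164230e+00 -1.31122717e-04
  1.69089359e+00 -1.75647613e+00] 2.3 [ 0.2 -0.9 -0.8] 1.000520930424955 0.0
top 3 
top rim 319 ((634.245361328125, -7.342952728271484), (51.727725982666016, 72.06769561767578), 12.322436332702637) 90.50154868005625
scene 149 ((639.912353515625, -6.617607116699219), (36.06035232543945, 14.19979476928711), 12.403982162475586)
scene rim 458 ((640.3455200195312, -7.649055480957031), (58.29058074951172, 73.71842193603516), 13.151854515075684) 90.11089801170837
```

Emit:
step_arm(dp=[[-0.1,-0.17,0.05],[-0.2,-0.34,0.1],[-0.228,-0.383,0.15],[-0.228,-0.383,0.15]], angular=[[0,0,-0.01],[0,0,-0.02],[0,0,-0.026],[0,0,-0.026]])

```text
clock: 2.73
position: [636.8, -5.9, 196.6]
tcp_rot: [[-0.977, -0.215, -0.006], [-0.215, 0.977, 0.001], [0.006, 0.002, -1.0]]
force: [0.1, -0.0, -1.0]
finger_gap: 1.001
grip_force: 0.0
```

```bash
python3 go.py 638.5 -7 129 102.5 0
```

```text
dp [-0.009 -0.008  0.338] ang [ 0.002 -0.005 -0.001]
[636.8  -5.9 196.6] [[-0.977, -0.215, -0.006], [-0.215, 0.977, 0.001], [0.006, 0.002, -1.0]] [-9.83363757e-02  2.93559723e-01  1.19662581e+00  7.22774723e-05
  1.65733549e+00 -1.88572226e+00] 2.7333 [ 0.1 -0.  -1. ] 1.001497685133076 0.0
```

Emit:
step_arm(dp=[[0,0,0.12],[0,0,0.24],[0,0,0.35],[0,0,0.35],[0,0,0.35]], angular=[[0,0,0],[0,0,0],[0,0,0],[0,0,0],[0,0,0]])

```text
clock: 3.15
position: [635.5, -2.7, 129.9]
tcp_rot: [[-0.976, -0.219, -0.003], [-0.219, 0.976, 0.001], [0.003, 0.002, -1.0]]
force: [0.4, -0.7, 1.0]
finger_gap: 0.999
grip_force: 0.0
```

```bash
python3 go.py 638.5 -7 129 102.5 0
python3 - <<'E'
from h import *
s=arm.snapshot("scene"); c=s['color'][170:320,180:380,::-1]; cv2.imwrite('pics/crop1.png',cv2.resize(c,None,fx=3.5,fy=3.5,interpolation=cv2.INTER_CUBIC))
E
```

```text
dp [-0.01  -0.024  0.004] ang [ 0.002 -0.003  0.003]
[635.5  -2.7 129.9] [[-0.976, -0.219, -0.003], [-0.219, 0.976, 0.001], [0.003, 0.002, -1.0]] [-9.37748143e-02  3.15946657e-01  1.30147956e+00  7.07802907e-04
  1.52744856e+00 -1.88548934e+00] 3.15 [ 0.4 -0.7  1. ] 0.9991190628651724 0.0
```

View pics/crop1.png

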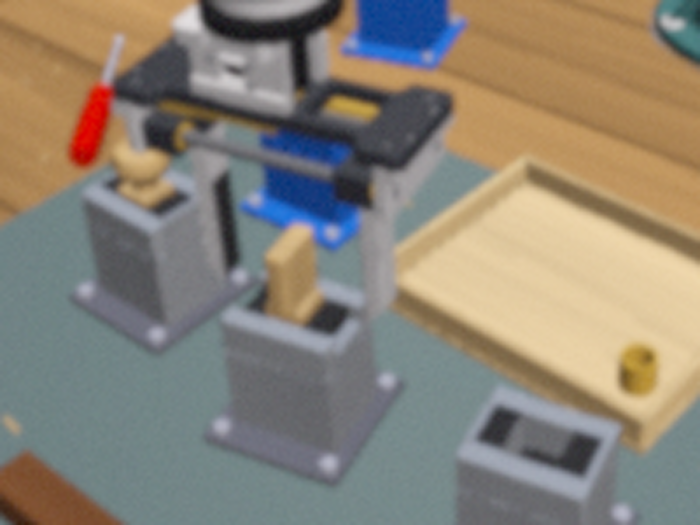

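The fingers straddle the tab, which is at about (292,275) in the crop. I'll make a small correction and then close.

Emit:
step_arm(dp=[[-0.01,-0.024,0],[-0.01,-0.024,0],[-0.01,-0.024,0]], angular=[[0,0,0],[0,0,0],[0,0,0]])

```text
clock: 3.45
position: [641.2, -8.9, 132.6]
tcp_rot: [[-0.976, -0.217, 0.003], [-0.217, 0.976, -0.0], [-0.003, -0.001, -1.0]]
force: [1.0, 0.8, 0.6]
finger_gap: 1.0
grip_force: 0.0
```

Emit:
step_arm(dp=[[0,0,0],[0,0,0],[0,0,0],[0,0,0],[0,0,0]], angular=[[0,0,0],[0,0,0],[0,0,0],[0,0,0],[0,0,0]], claw=0.75)

```text
clock: 3.87
position: [640.1, -8.8, 130.4]
tcp_rot: [[-0.976, -0.217, -0.0], [-0.217, 0.976, 0.0], [0.0, 0.0, -1.0]]
force: [0.2, -1.0, -0.3]
finger_gap: 0.68
grip_force: 0.0
```

```bash
python3 go.py 638.5 -7 129 102.5 0
```

```text
dp [0.006 0.011 0.007] ang [ 0.    -0.     0.001]
[640.1  -8.8 130.4] [[-0.976, -0.217, -0.0], [-0.217, 0.976, 0.0], [0.0, 0.0, -1.0]] [-1.02346160e-01  3.23525849e-01  1.29059387e+00  9.29377570e-05
  1.52766524e+00 -1.89228521e+00] 3.8667 [ 0.2 -1.  -0.3] 0.6795673342865718 0.0
```

Emit:
step_arm(dp=[[0.006,0.01,0.005],[0.006,0.01,0.005],[0.006,0.01,0.005],[0.006,0.01,0.005],[0.006,0.01,0.005]], angular=[[0,0,0],[0,0,0],[0,0,0],[0,0,0],[0,0,0]], claw=1)

```text
clock: 4.28
position: [638.6, -7.1, 129.5]
tcp_rot: [[-0.976, -0.217, 0.0], [-0.217, 0.976, 0.0], [-0.0, 0.0, -1.0]]
force: [0.1, -0.1, -0.6]
finger_gap: 0.33
grip_force: 0.0
```

Emit:
step_arm(dp=[[0,0,0],[0,0,0],[0,0,0],[0,0,0],[0,0,0]], angular=[[0,0,0],[0,0,0],[0,0,0],[0,0,0],[0,0,0]])

```text
clock: 4.7
position: [638.6, -7.1, 129.5]
tcp_rot: [[-0.976, -0.217, 0.0], [-0.217, 0.976, 0.0], [-0.0, 0.0, -1.0]]
force: [-0.0, 0.1, 1.0]
finger_gap: 0.146
grip_force: 40.0
```

Emit:
step_arm(dp=[[0,0,0],[0,0,0],[0,0,0],[0,0,0],[0,0,0]], angular=[[0,0,0],[0,0,0],[0,0,0],[0,0,0],[0,0,0]])

```text
clock: 5.12
position: [638.6, -7.1, 129.5]
tcp_rot: [[-0.976, -0.217, 0.0], [-0.217, 0.976, 0.0], [-0.0, 0.0, -1.0]]
force: [-0.2, 1.0, 0.3]
finger_gap: 0.144
grip_force: 40.0
```

```bash
python3 go.py 638.5 -7 129 102.5 0
```

```text
dp [0.    0.001 0.003] ang [0.    0.    0.001]
[638.6  -7.1 129.5] [[-0.976, -0.217, 0.0], [-0.217, 0.976, 0.0], [-0.0, 0.0, -1.0]] [-9.99051299e-02  3.20442201e-01  1.29637153e+00  4.41020679e-05
  1.52466586e+00 -1.88992030e+00] 5.1167 [-0.2  1.   0.3] 0.1443372558988148 39.997671246528625
```

Gripped and centred. Next I rock it to +y about the foot.

Emit:
step_arm(dp=[[0,0.017,-0.003],[0,0.034,-0.006],[0,0.051,-0.007],[0,0.068,-0.008],[0,0.068,-0.008]], angular=[[0.05,0,0],[0.1,0,0],[0.15,0,0],[0.2,0,0],[0.2,0,0]])

```text
clock: 5.53
position: [635.6, 6.5, 131.2]
tcp_rot: [[-0.976, -0.215, 0.047], [-0.22, 0.953, -0.207], [0.0, -0.212, -0.977]]
force: [0.4, -2.8, 0.1]
finger_gap: 0.146
grip_force: 40.0
```

Emit:
step_arm(dp=[[0,0,0],[0,0,0],[0,0,0]], angular=[[0,0,0],[0,0,0],[0,0,0]])

```text
clock: 5.78
position: [635.6, 6.1, 131.1]
tcp_rot: [[-0.976, -0.212, 0.045], [-0.217, 0.955, -0.201], [-0.0, -0.206, -0.979]]
force: [0.5, 0.1, -0.5]
finger_gap: 0.146
grip_force: 40.0
```

```bash
python3 go.py 638.5 -7 129.5 102.5 0
python3 - <<'E'
from h import *
s=arm.snapshot("scene"); c=s['color'][210:310,220:320,::-1]; cv2.imwrite('pics/crop2.png',cv2.resize(c,None,fx=5.5,fy=5.5,interpolation=cv2.INTER_CUBIC))
E
```

```text
dp [ 0.    -0.064  0.021] ang [-0.198  0.     0.   ]
[635.6   6.1 131.1] [[-0.976, -0.212, 0.045], [-0.217, 0.955, -0.201], [-0.0, -0.206, -0.979]] [ 0.02402319  0.29440661  1.34060918 -0.2046146   1.46794063 -1.7479665 ] 5.7833 [ 0.5  0.1 -0.5] 0.1455645191907284 39.997445940971375
```

View pics/crop2.png

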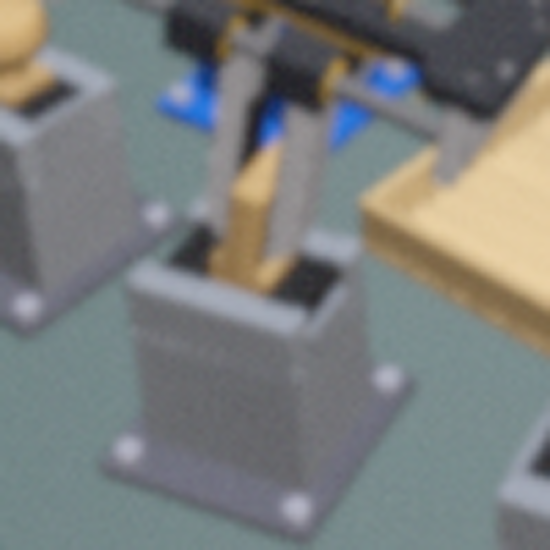

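```bash
for a in "637 -0.3 130.7 102.5 6" "638.5 -7 130 102.5 0" "640 -13.7 130.7 102.5 -6" "641.4 -20.3 131.1 102.5 -12"; do python3 go.py $a|head -1;done
```

```text
dp [ 0.    -0.031  0.008] ang [-0.098  0.     0.   ]
dp [ 0.    -0.064  0.019] ang [-0.198  0.     0.   ]
dp [ 0.    -0.098  0.023] ang [-0.298  0.     0.   ]
dp [ 0.    -0.132  0.028] ang [-0.398  0.     0.   ]
```

Emit:
step_arm(dp=[[0,-0.031,0.008],[0,-0.064,0.019],[0,-0.098,0.023],[0,-0.132,0.028],[0,-0.132,0.028]], angular=[[-0.1,0,0],[-0.2,0,0],[-0.3,0,0],[-0.4,0,0],[-0.4,0,0]])

```text
clock: 6.25
position: [641.8, -21.3, 130.9]
tcp_rot: [[-0.977, -0.208, -0.046], [-0.213, 0.953, 0.214], [-0.001, 0.219, -0.976]]
force: [-0.6, 5.2, 1.8]
finger_gap: 0.147
grip_force: 40.0
```

Emit:
step_arm(dp=[[0,0,0],[0,0,0],[0,0,0]], angular=[[0,0,0],[0,0,0],[0,0,0]])

```text
clock: 6.5
position: [641.5, -20.3, 131.1]
tcp_rot: [[-0.976, -0.213, -0.045], [-0.218, 0.955, 0.201], [-0.0, 0.206, -0.978]]
force: [-0.6, -0.4, -0.3]
finger_gap: 0.146
grip_force: 40.0
```

```bash
for a in "640 -13.7 130.7 102.5 -6" "638.5 -7 130.5 102.5 0" "638.5 -7 133 102.5 0"; do python3 go.py $a;done
```

```text
dp [0.    0.033 0.009] ang [ 0.099 -0.     0.001]
[641.5 -20.3 131.1] [[-0.976, -0.213, -0.045], [-0.218, 0.955, 0.201], [-0.0, 0.206, -0.978]] [-0.21584998  0.37382152  1.23752427  0.18853042  1.61802655 -2.00544063] 6.5 [-0.6 -0.4 -0.3] 0.14586166207085235 39.99675214290619
dp [0.    0.066 0.017] ang [ 0.199 -0.     0.001]
[641.5 -20.3 131.1] [[-0.976, -0.213, -0.045], [-0.218, 0.955, 0.201], [-0.0, 0.206, -0.978]] [-0.21584998  0.37382152  1.23752427  0.18853042  1.61802655 -2.00544063] 6.5 [-0.6 -0.4 -0.3] 0.14586166207085235 39.99675214290619
dp [0.    0.069 0.005] ang [ 0.199 -0.     0.001]
[641.5 -20.3 131.1] [[-0.976, -0.213, -0.045], [-0.218, 0.955, 0.201], [-0.0, 0.206, -0.978]] [-0.21584998  0.37382152  1.23752427  0.18853042  1.61802655 -2.00544063] 6.5 [-0.6 -0.4 -0.3] 0.14586166207085235 39.99675214290619
```

Back upright, then a gentle pull while I watch the force.

Emit:
step_arm(dp=[[0,0.033,0.009],[0,0.066,0.017],[0,0.066,0.017],[0,0.066,0.017]], angular=[[0.1,0,0],[0.199,0,0],[0.199,0,0],[0.199,0,0]])

```text
clock: 6.83
position: [638.5, -5.7, 131.1]
tcp_rot: [[-0.975, -0.221, 0.001], [-0.221, 0.975, 0.001], [-0.001, 0.0, -1.0]]
force: [0.4, -0.7, -0.5]
finger_gap: 0.149
grip_force: 40.0
```

Emit:
step_arm(dp=[[0,0,-0.02],[0,0,-0.035],[0,0,-0.05],[0,0,-0.05]], angular=[[0,0,0],[0,0,0],[0,0,0],[0,0,0]])

```text
clock: 7.17
position: [639.0, -7.6, 141.4]
tcp_rot: [[-0.976, -0.216, 0.001], [-0.216, 0.976, 0.002], [-0.001, 0.002, -1.0]]
force: [0.6, 0.3, -1.1]
finger_gap: 0.14
grip_force: 40.0
```

Emit:
step_arm(dp=[[0,0,-0.06],[0,0,-0.14],[0,0,-0.24],[0,0,-0.34],[0,0,-0.34]], angular=[[0,0,0],[0,0,0],[0,0,0],[0,0,0],[0,0,0]])

```text
clock: 7.58
position: [640.7, -7.4, 214.8]
tcp_rot: [[-0.976, -0.217, 0.009], [-0.217, 0.976, 0.001], [-0.009, -0.001, -1.0]]
force: [0.6, -0.1, -0.3]
finger_gap: 0.146
grip_force: 40.0
```

```bash
python3 go.py 446 72 205 102.5 0
python3 - <<'E'
from h import *
s=arm.snapshot("scene"); c=s['color'][150:310,200:420,::-1]; cv2.imwrite('pics/crop3.png',cv2.resize(c,None,fx=3,fy=3,interpolation=cv2.INTER_CUBIC))
E
```

```text
dp [0.864 0.599 0.04 ] ang [-0.001  0.009  0.001]
[640.7  -7.4 214.8] [[-0.976, -0.217, 0.009], [-0.217, 0.976, 0.001], [-0.009, -0.001, -1.0]] [-1.00829196e-01  2.86993366e-01  1.16909185e+00  1.57694835e-03
  1.67623640e+00 -1.89023464e+00] 7.5833 [ 0.6 -0.1 -0.3] 0.14602602271947482 39.9968022108078
```

View pics/crop3.png

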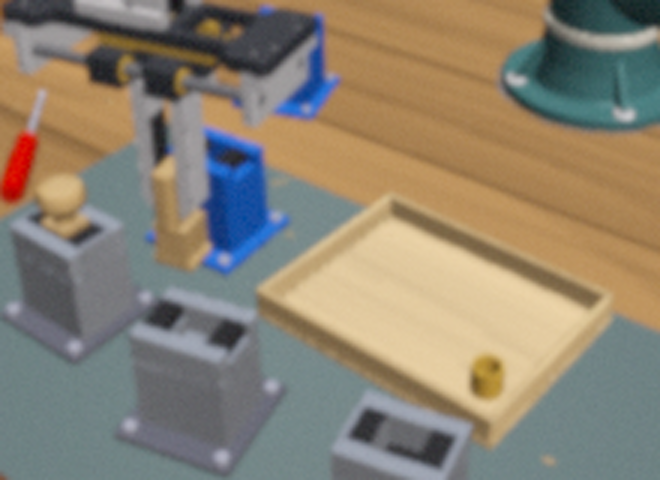

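The bung is out: it hangs at (180,215) in the crop, and the pot's seals are pushed open. Now to the tray.

Emit:
step_arm(dp=[[0.17,0.12,0],[0.34,0.24,0],[0.51,0.36,0],[0.68,0.48,0],[0.85,0.6,0]], angular=[[0,0,0],[0,0,0],[0,0,0],[0,0,0],[0,0,0]])

```text
clock: 8.05
position: [443.9, 73.6, 206.7]
tcp_rot: [[-0.976, -0.217, -0.003], [-0.217, 0.976, 0.002], [0.003, 0.002, -1.0]]
force: [0.6, 0.4, -0.6]
finger_gap: 0.145
grip_force: 40.0
```

Emit:
step_arm(dp=[[0,0,0],[0,0,0.1],[0,0,0.25],[0,0,0.4],[0,0,0.5]], angular=[[0,0,0],[0,0,0],[0,0,0],[0,0,0],[0,0,0]])

```text
clock: 8.47
position: [444.6, 73.1, 104.9]
tcp_rot: [[-0.976, -0.217, -0.005], [-0.217, 0.976, 0.001], [0.004, 0.002, -1.0]]
force: [0.4, -0.8, -0.9]
finger_gap: 0.143
grip_force: 40.0
```

Emit:
step_arm(dp=[[0,0,0],[0,0,0],[0,0,0]], angular=[[0,0,0],[0,0,0],[0,0,0]])

```text
clock: 8.72
position: [447.3, 73.2, 109.5]
tcp_rot: [[-0.976, -0.217, 0.001], [-0.217, 0.976, 0.001], [-0.001, 0.001, -1.0]]
force: [0.4, -0.4, 0.1]
finger_gap: 0.149
grip_force: 40.0
```

```bash
python3 go.py 446 72 72.5 102.5 0
python3 - <<'E'
from h import *
s=arm.snapshot("scene"); c=s['color'][150:310,240:440,::-1]; cv2.imwrite('pics/crop4.png',cv2.resize(c,None,fx=3,fy=3,interpolation=cv2.INTER_CUBIC))
E
```

```text
dp [ 0.008 -0.005  0.185] ang [0.001 0.001 0.001]
[447.3  73.2 109.5] [[-0.976, -0.217, 0.001], [-0.217, 0.976, 0.001], [-0.001, 0.001, -1.0]] [ 3.61842152e-02 -7.36771700e-02  1.77564684e+00  1.17227399e-03
  1.43851112e+00 -1.75376765e+00] 8.7167 [ 0.4 -0.4  0.1] 0.1491889684945971 39.99679505825043
```

View pics/crop4.png

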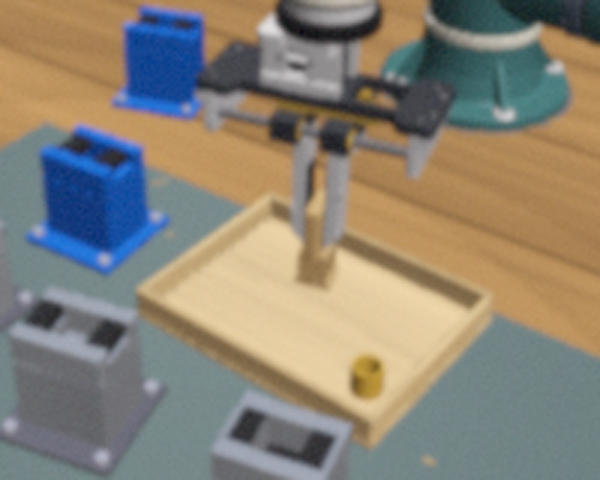

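The bung hangs over the middle of the tray, clear of the ferrule at (367,377). I'll lower it gently.

Emit:
step_arm(dp=[[0,0,0.05],[0,0,0.1],[0,0,0.14],[0,0,0.16],[0,0,0.165]], angular=[[0,0,0],[0,0,0],[0,0,0],[0,0,0],[0,0,0]])

```text
clock: 9.18
position: [445.4, 73.3, 74.1]
tcp_rot: [[-0.976, -0.217, -0.003], [-0.218, 0.976, 0.001], [0.003, 0.002, -1.0]]
force: [0.3, 0.5, -0.5]
finger_gap: 0.144
grip_force: 40.0
```

Emit:
step_arm(dp=[[0,0,0.005],[0,0,0.01],[0,0,0.015],[0,0,0.018],[0,0,0.018]], angular=[[0,0,0],[0,0,0],[0,0,0],[0,0,0],[0,0,0]])

```text
clock: 9.6
position: [446.6, 73.4, 72.2]
tcp_rot: [[-0.976, -0.217, 0.0], [-0.217, 0.976, 0.001], [-0.0, 0.001, -1.0]]
force: [0.0, 0.7, -0.6]
finger_gap: 0.146
grip_force: 40.0
```

Very near the floor with no contact force yet. One last millimetre, then release.

Emit:
step_arm(dp=[[0,0,0.003],[0,0,0.005],[0,0,0.005],[0,0,0.005]], angular=[[0,0,0],[0,0,0],[0,0,0],[0,0,0]])

```text
clock: 9.93
position: [446.7, 73.4, 71.5]
tcp_rot: [[-0.976, -0.218, 0.001], [-0.218, 0.976, 0.001], [-0.001, 0.001, -1.0]]
force: [-0.3, -0.2, 1.8]
finger_gap: 0.147
grip_force: 40.0
```

Emit:
step_arm(dp=[[0,0,0],[0,0,0],[0,0,0],[0,0,0],[0,0,0]], angular=[[0,0,0],[0,0,0],[0,0,0],[0,0,0],[0,0,0]], claw=0.4)

```text
clock: 10.35
position: [446.4, 73.3, 70.9]
tcp_rot: [[-0.976, -0.217, -0.0], [-0.217, 0.976, 0.001], [0.0, 0.001, -1.0]]
force: [0.4, 0.3, -0.4]
finger_gap: 0.464
grip_force: 0.0
```

Emit:
step_arm(dp=[[0,0,0],[0,0,0],[0,0,-0.05],[0,0,-0.15],[0,0,-0.3]], angular=[[0,0,0],[0,0,0],[0,0,0],[0,0,0],[0,0,0]])

```text
clock: 10.77
position: [444.5, 73.2, 129.6]
tcp_rot: [[-0.976, -0.217, -0.006], [-0.217, 0.976, 0.001], [0.006, 0.002, -1.0]]
force: [0.5, 0.3, -0.1]
finger_gap: 0.599
grip_force: 0.0
```

Emit:
step_arm(dp=[[0,0,-0.2],[0,0,-0.4],[0,0,-0.5],[0,0,-0.5],[0,0,-0.5]], angular=[[0,0,0],[0,0,0],[0,0,0],[0,0,0],[0,0,0]])

```text
clock: 11.18
position: [447.3, 73.2, 233.2]
tcp_rot: [[-0.976, -0.217, 0.004], [-0.217, 0.976, 0.001], [-0.004, 0.0, -1.0]]
force: [-0.8, 0.3, -0.0]
finger_gap: 0.596
grip_force: 0.0
```

Run:
```python
from h import *
s=arm.snapshot("scene"); P=cloud(s); cv2.imwrite('pics/crop5.png',cv2.resize(s['color'][150:310,200:420,::-1],None,fx=3,fy=3,interpolation=cv2.INTER_CUBIC))
for l in ("bung_grip","knob_center"):
    for o in arm.pinpoint(l,s)[:2]:
        u,v=o['centre'];print(l,round(o['p'],2),np.round([u,v],1),P[int(v),int(u)].round())
```

```text
bung_grip 0.6 [344.2 238.1] [466.  81.  72.]
knob_center 0.75 [224.4 216.6] [ 616. -151.  122.]
```

View pics/crop5.png

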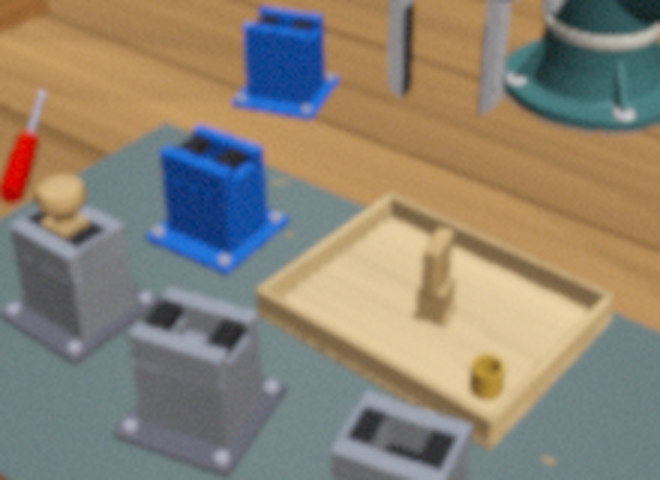

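The bung stands in the middle of the tray at (437,275), the knobbed bung is still in its pot at (62,200), and the gripper is clear. Handing in.

```bash
python3 -c "
from bench import arm
print(arm.job_done())"
```

```text
the job is handed in; nothing more can be done
None
```

The flat-tabbed bung was rocked to both sides, drawn out of its pot and stood upright in the middle of the tray; the round-knobbed bung is still in its pot, and the job is handed in (no verdict was returned).

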